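# Check a loose bead under the strong loupe from two sides

### The arm

A 6-joint arm with a two-finger parallel gripper is mounted at the origin on the work surface. World frame = base frame: x ahead of the robot, y to its left, z up, the work surface at z = 0. Lengths are in m, angles in rad, forces in N, time in s.
With the tool pointing down it reaches from about 0.375 to 0.9 m from the base axis. Payload 3.1 kg.
Tool frame: the origin (TCP) lies between the finger pads; the fingertips stand 8 mm ahead of it and the grasp point (between the pads) lies 11 mm behind it; z points along the fingers, y is the line along which they close (so a half turn about z gives the same grasp; the last joint's range is limited). The gripper opens to 85 mm and grips with 20 to 120 N. Pads are 22 mm wide; open, the fingers measure 114 mm over their backs; the gripper's body (76 mm by 85 mm) begins 54 mm behind the grasp point. The pads swing forward as they close: fully open they stand 13 mm farther back than shut.
Start: joints at [-1.429, 0.527, 1.433, -0, 1.181, -0.178], TCP at [0.197, -0.593, 0.239] pointing down, gripper open.
Joint ranges: [-3.08, 3.08], [-0.75, 2.2], [0.22, 2.44], [-1.43, 4.57], [0, 2.65], [-2.85, 2.85]. Speed limits (rad/s): [2.79, 2.79, 3.14, 3.14, 3.14, 3.14].

### API

Orientations are given as a unit quaternion [x, y, z, w].
In Python, from station import readout, cams, sign_off gives the robot as it stands.
- The arm moves only by the tool send_rows, never from a script. Its argument "commands" is text: rows parted by semicolons, each of 5 numbers parted by spaces: the finger opening in mm, from 0 to 85.4, then the shift along the tool's x, y, z each as a share of 0.02 m, from -1 to 1, then the turn about the tool's z as a share of 4 degrees, from -1 to 1. In form: grip dx dy dz spin; .... A call has 1 to 20 rows; each row shifts and turns the commanded pose from where the row before left it, along the tool's axes as they then stand; what a row does not reach is not made up. A row lasts 1/12 s, in which the tool goes at most 41.7 mm and 7.16 degrees, less where a joint would pass 70% of its speed; a pose out of reach is approached as far as the arm can. A call with a number of a shift or a turn outside -1 to 1 is refused whole. A call with a gripper value outside its range is refused whole. The fingers move at their own pace and stop on an object; "grip_force" is the grip in N (left out, the last holds). Time passes only in rows, so rows that do not move let the fingers close. It gives the time, the measured TCP pose, the force, the opening and the grip force at its end, in the units of the state.
- readout.sense(): the state, without advancing time (a new reading comes with each control period).
- cams.snapshot(name): name is "side" or "top"; returns a dict with "pixels" (480x640x3 uint8, red, green, blue), "intrinsics" (3x3 intrinsics, pixels), "eye" and "rotation" of the camera in the world. Camera axes: x right, y down, z forward; pixel columns grow to the right and rows downward; lengths in m; the calibration is good to about 2 mm. A picture is of the moment at which its call begins. There is no depth.
- sign_off(): hands the job in; it is judged then, once.
The state is a dict: "t": time; "q": joint angles; "qd": joint speeds; "tau": joint torques, N m; "tcp_pos": TCP position; "tool_rot": TCP orientation; "force": force on the tool from outside, world axes, zero at the start; "ft_torque": the same for the moment, N m; "finger_gap": opening from 0.0 (shut) to 1.0 (fully open); "gripper_force": force on a finger pad.
Only numpy, scipy, OpenCV 4.12 (cv2) and the standard library are available. Lean on these libraries where they do the work, as an engineer would, in place of code of your own. Each camera call takes 0.05 s, during which the arm holds its last target. There are 200 camera calls.

### The job

Swing the loupe stand's turret one click round so that the tallest loupe sits over the ring light, then pick up the bead dish by its handle and bring the loose bead into focus under that loupe, 50 mm below the ring light, with the handle pointing straight out to one side of the stand, and pause there about a second for a look. Then turn the dish a quarter turn in place so that its handle points straight out of the front of the stand, away from the pillar, and finish still holding it there, level and still with the bead centred and in focus. Keep the dish level and the bead near its middle all the way, do not touch it, and leave everything else on the table where it is.

Things in the scene. Friction and masses are not known exactly. Their poses are not given: they have to be found in the camera images.
- stand: Fixed loupe stand: grey base plate 170 (x) by 130 (y) by 12 mm. Origin: centre of its underside, on the table; z up. Its front is its -x side and faces the robot within 20 degrees; +y is its left side seen from the robot. Pillar 18 mm thick (collar 30 mm) at x +60, up to z 205 mm; a flat arm 20 mm wide (z 186 to 200) runs from it to the front.
- ring_light (a point): Centre of the underside of the ring light, a fixed black ring at the front end of the arm (45 mm outside, 26 mm inside, z 186 to 196 mm above the table; x -54, y 0 in the stand's frame): the viewing place. Below it all is free down to the base plate; the dish goes in under it from the front.
- hub (a point): Top of the hub screw (18 mm wide, 10 mm high) on the turret's vertical axis: x -20, y 0, z 221 mm in the stand's frame. The turret is an aluminium disc 98 mm in diameter (z 203 to 211) above the arm, with three upright black loupe tubes 24 mm in diameter, 34 mm from the axis, 120 degrees apart, 36, 27 and 20 mm tall above the disc.
- turret (a joint): Turret angle, rad, growing counter-clockwise seen from above, from -2.21 to 2.21. A sprung plunger makes it click at -2.094 (shortest loupe over the ring light; it starts within 0.08 of this), 0 (tallest) and 2.094 (middle one). Let go within about 0.1 rad of a click, it is drawn into it. Leaving a click takes about 6 N at a tube, turning on about 1 N.
- tall_loupe (a point): Centre of the top of the tallest loupe tube (tube 24 mm in diameter, 36 mm above the disc, top 247 mm above the table). The tube can be gripped from above across the tangent of its circle and swung round the turret axis.
- focus (a point): Fixed point of focus: on the axis of the viewing place, 50 mm below the underside of the ring light, 136 mm above the table (x -54, y 0, z 136 in the stand's frame; axes as the stand). The centre of the bead belongs here.
- dish: Loose round aluminium bead dish, 91 mm wide, rim 19 mm high, 0.15 kg. Origin: centre of its underside, z up. A straight horn handle points along its own -x: a bar 14 mm wide (y), 14 mm high (z 11 to 25), from x -58 to -154 mm. Shallow hollow inside, radius of curvature 130 mm. Starts flat on the table right or left of the stand, handle towards the robot within 30 degrees.
- dish_grip (a point): Point on the middle of the dish's handle to grip from above: x -115, y 0, z 18 mm in the dish's frame (axes as the dish). It must be gripped firmly (about 40 N): the dish overhangs.
- dish_floor (a point): Lowest point of the dish's hollow, at its centre, 6 mm above the underside (axes as the dish).
- bead: Loose polished agate ball, 20 mm in diameter, 11 g, lying free in the dish's hollow; it rolls easily if the dish is tilted or jerked. Its origin turns with it as it rolls; use bead_center.
- bead_center (a point): Centre of the bead, 10 mm above the dish floor.
- jar: Bystander: loose green glass jar with a lid, 60 mm in diameter, 86 mm high. Origin: centre of the underside. Stands on the other side of the stand from the dish.
- watch_head: Bystander: loose chrome watch head, 40 mm in diameter, 12 mm high. Origin: centre of the underside. Lies between the robot and the stand.
- pocket_loupe: Bystander: loose hand loupe lying flat, 43 mm brass ring with a horn grip along its -x, 113 mm long in all, 11 mm high. Origin: under the centre of the ring. Lies between the robot and the stand.
- case_holder: Bystander: loose wooden watch-case holder, about 45 by 125 mm, 39 mm high. Origin: centre of the underside.
- pin_block: Bystander: loose grey bracelet pin block, 50 by 70 by 28 mm. Origin: centre of the underside.

How it is judged:
On the way, in this order (a step that is already met when the one before it is completed fails the run):
1. the tallest loupe is clicked in over the ring light, the dish still on the table (value of joint turret between -0.08 and 0.08 rad and height (world z) of dish below 0.01 m), for 0.3 s.
2. first look: the bead held in focus under the loupe, dish level, handle square to one side (horizontal distance between bead_center and focus below 0.014 m and z of bead_center in the frame of focus between -0.01 and 0.01 m and angle between the x axis of dish and the y axis of stand, either way round below 0.2 rad and angle between dish's own z axis and vertical below 0.1 rad and contact force between dish and the fingers above 1 N and contact force between dish and stand below 0.5 N), for 0.5 s.
3. the dish is turned in place: half-way round the bead is still under the loupe (angle between the x axis of dish and the y axis of stand, either way round above 0.4 rad and angle between the x axis of dish and the x axis of stand, either way round above 0.4 rad and horizontal distance between bead_center and focus below 0.02 m and x of dish_grip in the frame of focus below 0 m and height (world z) of dish above 0.09 m), for 0.1 s.
At the end, for the whole second after the job is handed in: Tallest loupe clicked in (0.08 rad); gripper holds the dish by its handle, clear of the stand, still, level (0.1 rad), handle straight out of the stand's front (0.2 rad); bead still, within 10 mm of the dish's centre, 14 mm sideways and 10 mm in height of the focus (value of joint turret between -0.08 and 0.08 rad and horizontal distance between bead_center and focus below 0.014 m and z of bead_center in the frame of focus between -0.01 and 0.01 m and angle between the x axis of dish and the x axis of stand, either way round below 0.2 rad and x of dish_grip in the frame of focus below -0.08 m and horizontal distance between bead_center and dish_floor below 0.01 m and angle between dish's own z axis and vertical below 0.1 rad and linear speed of dish below 0.02 m/s and linear speed of bead below 0.03 m/s and contact force between dish and the fingers above 1 N and contact force between dish and stand below 0.5 N and height (world z) of dish above 0.09 m and distance between the grasp point and dish_grip below 0.055 m); the arm keeps its last pose, push and grip.
It fails at once if the bead strays more than 25 mm from the middle of the dish or out of it (distance between bead_center and dish_floor above 0.027 m).
It fails at once if the bead is touched by the robot (contact force between bead and the arm above 0.1 N or contact force between bead and the fingers above 0.1 N).
It fails at once if the dish is tipped (angle between dish's own z axis and vertical above 0.25 rad).
It fails at once if something else on the table is moved more than 30 mm (distance of any of jar, watch_head, pocket_loupe, case_holder, pin_block from where it was at the start of the episode above 0.03 m).
It also fails if it takes over 72 s, if anything falls off the work surface, if the arm or the gripper's body presses on something with over 40 N, if the wrist force passes 120 N, or if a joint passes its speed limit or range.

## Working session

There is one attempt and no reset: what is moved stays moved. The work goes in short steps, Python scripts to look and compute and a tool call to move; the robot and the scene stay as the last step left them, time stands still between calls to the robot, and variables do not carry over. Pictures are saved under pics/ and viewed, at most 12 in all, crops included, and the job is handed in when it is done.

Besides the shell and the picture viewer there is one more tool, called after "Emit:" as name(argument=value, ...) on one line, values as JSON. send_rows: Moves the arm, as the interface text tells. Its arguments: {"type":"object","properties":{"commands":{"type":"string"},"grip_force":{"type":"number"}},"required":["commands"]}

```bash
ls; mkdir -p pics; cat > h.py <<'E'
import numpy as np, cv2, json
from station import readout, cams
def snap(n,save=None):
    s=cams.snapshot(n); s={k:np.array(v) for k,v in s.items()}
    if save:
        cv2.imwrite(f'pics/{save}.png',s['pixels'][:,:,::-1]); np.savez(f'{save}.npz',**s)
    return s
def ray(s,u,v):
    d=s['rotation']@np.linalg.solve(s['intrinsics'],[u,v,1.]); return s['eye'],d/np.linalg.norm(d)
def plane(s,u,v,z):
    e,d=ray(s,u,v); return e+d*(z-e[2])/d[2]
def tri(s1,p1,s2,p2):
    e1,d1=ray(s1,*p1); e2,d2=ray(s2,*p2)
    t=np.linalg.lstsq(np.c_[d1,-d2],e2-e1,rcond=None)[0]
    a,b=e1+t[0]*d1,e2+t[1]*d2
    return (a+b)/2,np.linalg.norm(a-b)
def proj(s,P):
    c=s['rotation'].T@(np.array(P)-s['eye']); c=s['intrinsics']@c; return c[:2]/c[2]
def load(n): return dict(np.load(n+'.npz'))
E
python3 - <<'E'
from h import *
np.set_printoptions(precision=4,suppress=True)
for n in ('top','side'):
    s=snap(n,n+'0'); print(n,s['intrinsics'],s['eye'],s['rotation'])
print(readout.sense())
E
```

```text
pics
top [[531.9564   0.     321.4645]
 [  0.     531.9564 229.9381]
 [  0.       0.       1.    ]] [ 0.469  -0.0028  1.2217] [-0.7008  0.7107 -0.0436  0.0435]
side [[495.9121   0.     323.3725]
 [  0.     495.9121 237.3508]
 [  0.       0.       1.    ]] [ 0.2961 -0.6406  0.7223] [ 0.8808 -0.2007  0.0876 -0.4199]
{'t': 0.1, 'q': array([-1.4295,  0.5284,  1.4337,  0.    ,  1.1814, -0.1785]), 'qd': array([-0.0003, -0.0022, -0.0028,  0.    ,  0.0003,  0.0013]), 'tau': array([ -0.0001, -44.3303, -17.8587,  -0.0002,   0.0039,   0.    ]), 'tcp_pos': array([ 0.1964, -0.5927,  0.2384]), 'tool_rot': array([ 0.9872,  0.1592,  0.    , -0.001 ]), 'force': array([-0.1764,  0.3833, -0.3421]), 'ft_torque': array([-0.0085, -0.0247,  0.0162]), 'gripper_force': 0.0, 'finger_gap': 0.9982055587036336}
```

```bash
sed -i "s/^from station.*/&\nfrom scipy.spatial.transform import Rotation as R/; s/    if save:/    s['rotation']=R.from_quat(s['rotation']).as_matrix()\n    if save:/" h.py
python3 - <<'E'
from h import *
for n in('top0','side0'):
    s=load(n); s['rotation']=R.from_quat(s['rotation']).as_matrix(); np.savez(n+'.npz',**s)
    print(s['rotation'].round(3))
E
```

```text
[[-0.014 -0.992  0.123]
 [-1.     0.014 -0.001]
 [-0.001 -0.123 -0.992]]
[[ 0.904 -0.28   0.323]
 [-0.427 -0.567  0.704]
 [-0.014 -0.775 -0.632]]
```

View pics/top0.png

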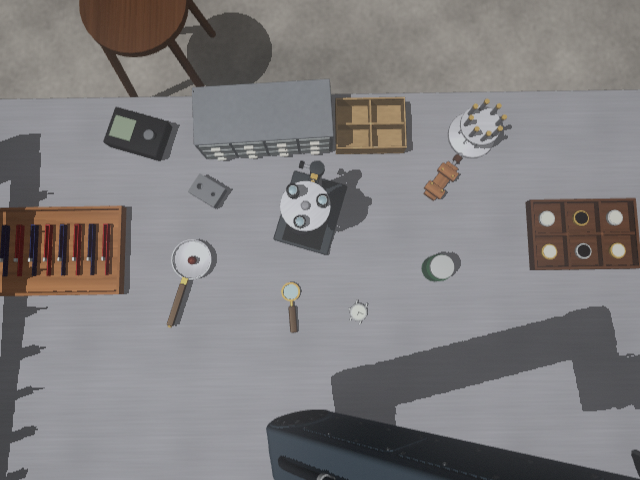

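View pics/side0.png

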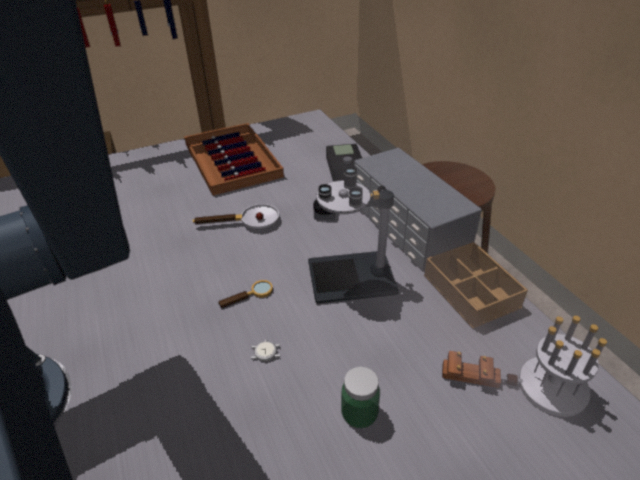

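```bash
python3 - <<'E'
from h import *
t=load('top0')['pixels'][:,:,::-1]; s=load('side0')['pixels'][:,:,::-1]
a=cv2.resize(t[150:280,160:360],(800,520),interpolation=cv2.INTER_CUBIC)
cv2.imwrite('pics/c1.png',a)
b=cv2.resize(s[140:310,190:410],(776,600),interpolation=cv2.INTER_CUBIC)
cv2.imwrite('pics/c2.png',b)
E
```

```text
(no output)
```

View pics/c1.png

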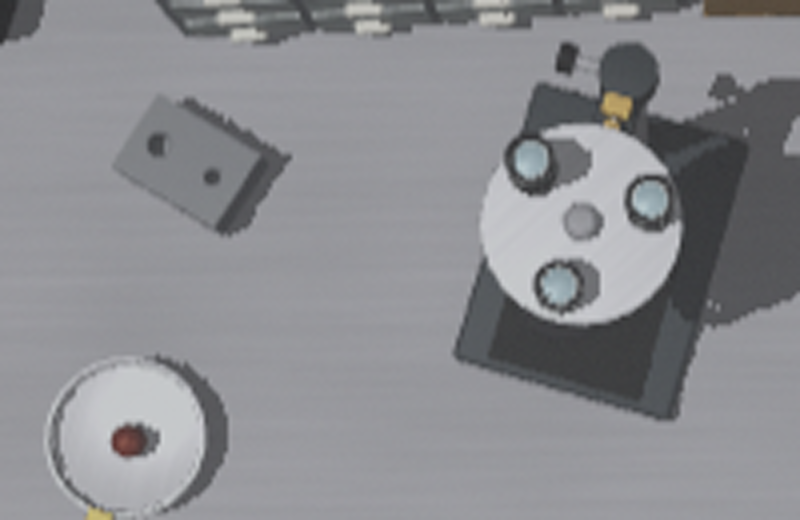

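View pics/c2.png

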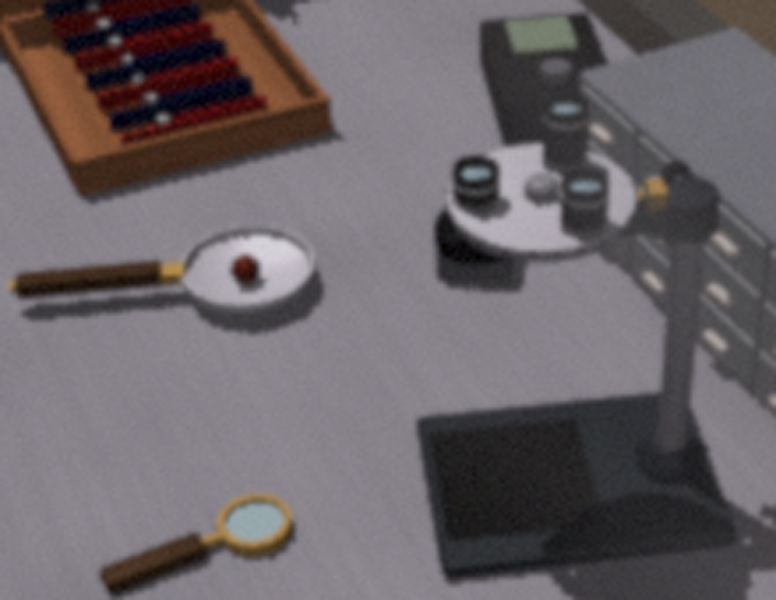

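```bash
python3 - <<'E'
from h import *
np.set_printoptions(precision=4,suppress=True)
t=load('top0'); s=load('side0')
T=lambda u,v:(160+(u+.5)/4-.5,150+(v+.5)/4-.5); k=220/776; S=lambda u,v:(190+(u+.5)*k-.5,140+(v+.5)*k-.5)
pts=dict(tall=((531,158),(567,108)),mid=((651,198),(587,186)),short=((559,285),(476,174)),hub=((582,219),(541,180)))
P={}
for n,(a,b) in pts.items():
    P[n],g=tri(t,T(*a),s,S(*b)); print(n,P[n],'gap',g)
hz={'tall':.247,'mid':.238,'short':.231,'hub':.221}
Q={n:plane(t,*T(*pts[n][0]),hz[n]) for n in hz}
for n in Q: print('plane',n,Q[n],np.linalg.norm((Q[n]-Q['hub'])[:2]),np.degrees(np.arctan2(*(Q[n]-Q['hub'])[1::-1])))
C=[plane(t,*T(*c),.012) for c in ((457,355),(668,417),(748,145),(540,85))]
C=np.array(C); print('corners',C[:,:2],C.mean(0)[:2])
for a,b in ((0,1),(1,2),(2,3),(3,0)): d=C[b]-C[a]; print(np.linalg.norm(d),np.degrees(np.arctan2(d[1],d[0])))
# dish: bright contour, handle, bead
def handle(im,box):
    hsv=cv2.cvtColor(np.ascontiguousarray(im['pixels']),cv2.COLOR_RGB2HSV)
    x0,y0,x1,y1=box; m=np.zeros(hsv.shape[:2],np.uint8)
    m[y0:y1,x0:x1]=cv2.inRange(hsv,(0,60,20),(30,255,255))[y0:y1,x0:x1]
    n,l,st,c=cv2.connectedComponentsWithStats(m)
    i=1+np.argmax(st[1:,4]); ys,xs=np.nonzero(l==i); p=np.c_[xs,ys].astype(float)
    mu=p.mean(0); d=np.linalg.svd(p-mu,full_matrices=False)[2][0]; a=(p-mu)@d
    print(st[i],mu); return mu,mu+d*a.min(),mu+d*a.max()
ht=handle(t,(155,272,200,335)); hs=handle(s,(185,205,246,230))
print(ht,hs,sep='\n')
print('handle mid',tri(t,ht[0],s,hs[0]))
for p in ht: print(plane(t,*p,.025))
def bright(im,box,thr):
    x0,y0,x1,y1=box; m=(im['pixels'].min(2)[y0:y1,x0:x1]>thr).astype(np.uint8)
    c=max(cv2.findContours(m,0,1)[0],key=cv2.contourArea); e=cv2.fitEllipse(cv2.convexHull(c)); return np.array(e[0])+[x0,y0],e[1:]
et=bright(t,(165,235,220,285),170); es=bright(s,(236,200,285,235),170); print(et,es)
print('dish',plane(t,*et[0],.017),tri(t,et[0],s,es[0]))
print('bead',tri(t,T(129,440),s,S(245,268)))
E
```

```text
tall [0.6688 0.0494 0.2416] gap 0.0009358780659048574
mid [ 0.6507 -0.0066  0.2321] gap 0.001056527401764048
short [0.6107 0.0376 0.2249] gap 0.0005786345013875292
hub [0.643  0.0268 0.2182] gap 0.00026135104553775667
plane tall [0.6672 0.0493 0.247 ] 0.03350773624867919 42.6549804614174
plane mid [ 0.6492 -0.0064  0.238 ] 0.033626394958741465 -78.7166355667664
plane short [0.6096 0.0375 0.231 ] 0.03476955365246799 161.83008212949156
plane hub [0.6426 0.0266 0.221 ] 0.0 0.0
corners [[ 0.601   0.1051]
 [ 0.5638 -0.015 ]
 [ 0.7209 -0.0637]
 [ 0.7581  0.0564]] [0.661  0.0207]
0.125728395238048 -107.2214422436106
0.16446223584303743 -17.226715963545278
0.12573051889358608 72.79216165760494
0.16443238310432237 162.77402182305747
[167 277  21  51 281] [176.8861 300.6619]
[193 214  50  10 267] [217.7903 218.2809]
(array([176.8861, 300.6619]), array([184.8045, 276.9348]), array([168.1869, 326.7287]))
(array([217.7903, 218.2809]), array([242.1013, 216.1616]), array([192.9517, 220.4462]))
handle mid (array([0.4627, 0.3233, 0.0155]), np.float64(0.0004317268426714631))
[0.463  0.3207 0.025 ]
[0.5155 0.3039 0.025 ]
[0.4059 0.3388 0.025 ]
(array([192.6728, 258.5323]), ((35.76354217529297, 37.514461517333984), 3.939970016479492)) (array([262.9818, 215.2506]), ((17.15093421936035, 26.28922462463379), 87.5189437866211))
dish [0.5571 0.2888 0.017 ] (array([0.5604, 0.2885, 0.0149]), np.float64(0.00639635589843705))
bead (array([0.5549, 0.2913, 0.0142]), np.float64(2.4509726732177958e-05))
```

Emit:
send_rows(commands="45 0 0 -0.9 0;45 0 0 -0.9 0;45 0.5 -0.35 -0.9 0;45 0.98 -0.7 -0.9 0;45 0.98 -0.7 -0.9 0;45 0.98 -0.7 0 0;45 0.98 -0.7 0 0;45 0.98 -0.7 0 0;45 0.98 -0.7 0 0;45 0.98 -0.7 0 0;45 0.98 -0.7 0 0;45 0.98 -0.7 0 0;45 0.98 -0.7 0 0;45 0.98 -0.7 0 0;45 0.98 -0.7 0 0;45 0.98 -0.7 0 0;45 0.98 -0.7 0 0;45 0.98 -0.7 0 0;45 0.98 -0.7 0 0;45 0.98 -0.7 0 0", grip_force=30)

```text
t: 1.77
tcp_pos: [0.4456, -0.2516, 0.3289]
tool_rot: [0.987, 0.159, -0.0, -0.0]
force: [0.4, 0.6, -0.2]
finger_gap: 0.529
gripper_force: 0.0
```

Emit:
send_rows(commands="45 0.98 -0.7 0 0;45 0.98 -0.7 0 0;45 0.98 -0.7 0 0;45 0.98 -0.7 0 0;45 0.98 -0.7 0 0;45 0.98 -0.7 0 0;45 0.98 -0.7 0 0;45 0.98 -0.7 0 0;45 0.98 -0.7 0 0;45 0.98 -0.7 0 0;45 0.98 -0.7 0 0;45 0.98 -0.7 0 0;45 0.98 -0.7 0 0;45 0.7 -0.5 0 0;45 0.3 -0.2 0 0;45 0 0 0 0;45 0 0 0 0;45 0 0 0 0")

```text
t: 3.27
tcp_pos: [0.6438, 0.0187, 0.3291]
tool_rot: [0.987, 0.159, -0.001, 0.0]
force: [-0.5, 0.0, -0.0]
finger_gap: 0.526
gripper_force: 0.0
```

Emit:
send_rows(commands="45 0.8 -0.54 0 0;45 0.8 -0.54 0 0;45 0 0 0 -1;45 0 0 0 -1;45 0 0 0 -1;45 0 0 0 -1;45 0 0 0 -1;45 0 0 0 -1;45 0 0 0 -0.1;45 0 0 0 0;45 0 0 0 0;45 0 0 0 0")

```text
t: 4.27
tcp_pos: [0.668, 0.0498, 0.3294]
tool_rot: [0.932, 0.364, -0.0, 0.0]
force: [-0.8, -0.0, -0.0]
finger_gap: 0.529
gripper_force: 0.0
```

```bash
python3 - <<'E'
from h import *
s=snap('side','s1');t=snap('top','t1')
a=s['pixels'][60:260,240:460,::-1]; b=t['pixels'][140:280,240:380,::-1]
cv2.imwrite('pics/c3.png',np.hstack([cv2.resize(a,(440,400)),cv2.resize(b,(360,400)) ]))
x=readout.sense();print(x['tcp_pos'],x['tool_rot'],x['q'])
print(proj(s,x['tcp_pos']),proj(t,x['tcp_pos']))
E
```

```text
[0.66804779 0.04998644 0.32935306] [ 9.31462194e-01  3.63838125e-01 -1.80877922e-05  5.18058897e-06] [-9.17636738e-02  5.13778548e-01  1.19860390e+00 -2.57166591e-05
  1.42923791e+00  7.34266017e-01]
[350.62929438 126.49055493] [289.33707745 179.08058024]
```

View pics/c3.png

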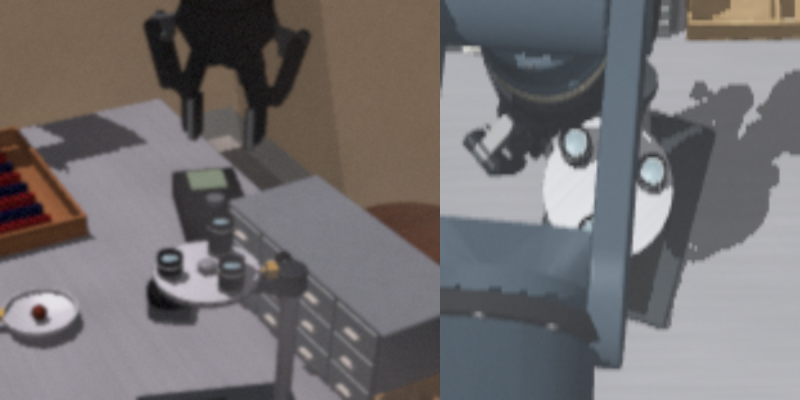

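Emit:
send_rows(commands="45 0 0 0.8 0;45 0 0 0.8 0;45 0 0 0.8 0;45 0 0 0.8 0;45 0 0 0.6 0;45 0 0 0.4 0;45 0 0 0.4 0;45 0 0 0.4 0;45 0 0 0 0;45 0 0 0 0")

```text
t: 5.2
tcp_pos: [0.6682, 0.0502, 0.2292]
tool_rot: [0.931, 0.364, -0.0, -0.0]
force: [1.0, -0.4, 0.5]
finger_gap: 0.526
gripper_force: 0.0
```

Emit:
send_rows(commands="0 0 0 0 0;0 0 0 0 0;0 0 0 0 0;0 0 0 0 0;0 0 0 0 0;0 0 0 0 0", grip_force=40)

```text
t: 5.7
tcp_pos: [0.6683, 0.0507, 0.2304]
tool_rot: [0.931, 0.364, 0.001, -0.0]
force: [-1.5, 1.5, 4.9]
finger_gap: 0.262
gripper_force: 39.5
```

Emit:
send_rows(commands="0 -0.002 -0.06 0 -0.5;0 -0.004 -0.119 0 -1;0 -0.004 -0.119 0 -1;0 -0.004 -0.119 0 -1;0 -0.004 -0.119 0 -1;0 -0.004 -0.119 0 -1;0 -0.004 -0.119 0 -1;0 -0.004 -0.119 0 -1;0 -0.004 -0.119 0 -1;0 -0.004 -0.119 0 -1;0 -0.002 -0.06 0 -0.5;0 0 0 0 0;0 0 0 0 0")

```text
t: 6.78
tcp_pos: [0.6485, 0.0621, 0.2304]
tool_rot: [0.751, 0.66, 0.002, 0.0]
force: [0.9, 5.0, 4.4]
finger_gap: 0.266
gripper_force: 40.4
```

```bash
cat > st.py <<'E'
from h import *
x=readout.sense();p=x['tcp_pos'];X=R.from_quat(x['tool_rot']).as_matrix()[:,0]
print(x['t'],p.round(4),'psi',np.degrees(np.arctan2(X[1],X[0])).round(1),x['force'].round(1),x['finger_gap'],x['gripper_force'],x['q'].round(2))
d=p[:2]-[.6425,.0267];print('hub rel r',np.hypot(*d),'az',np.degrees(np.arctan2(d[1],d[0])))
E
python3 st.py
```

```text
6.7833 [0.6485 0.0621 0.2304] psi 82.7 [0.9 5.  4.4] 0.2655603069815959 40.354819893836975 [-0.08  0.57  1.37  0.    1.19  0.05]
hub rel r 0.035849639106375314 az 80.42328654305364
```

Emit:
send_rows(commands="0 0 -0.06 0 -0.5;0 -0.004 -0.119 0 -1;0 -0.004 -0.119 0 -1;0 -0.004 -0.119 0 -1;0 -0.004 -0.119 0 -1;0 -0.004 -0.119 0 -1;0 -0.004 -0.119 0 -1;0 -0.004 -0.119 0 -1;0 -0.004 -0.119 0 -1;0 -0.004 -0.119 0 -1;0 -0.002 -0.06 0 -0.5;0 0 0 0 0;0 0 0 0 0")

```text
t: 7.87
tcp_pos: [0.6242, 0.0577, 0.2303]
tool_rot: [0.479, 0.878, 0.001, -0.001]
force: [-1.5, 7.6, 7.2]
finger_gap: 0.265
gripper_force: 40.6
```

```bash
python3 st.py
```

```text
7.8667 [0.6242 0.0577 0.2303] psi 122.7 [-1.5  7.6  7.2] 0.26511709716524556 40.55461227893829 [-0.09  0.54  1.44  0.    1.16 -0.66]
hub rel r 0.03600520473813532 az 120.47423824413306
```

Emit:
send_rows(commands="0 0.05 -0.06 0 -0.5;0 0 -0.119 0 -1;0 0 -0.119 0 -1;0 0 -0.119 0 -1;0 0 -0.119 0 -1;0 0 -0.119 0 -1;0 0 -0.119 0 -1;0 0 -0.119 0 -1;0 -0.004 -0.119 0 -1;0 -0.004 -0.119 0 -1;0 -0.002 -0.06 0 -0.5;0 0 0 0 0;0 0 0 0 0")

```text
t: 8.95
tcp_pos: [0.6087, 0.0388, 0.2303]
tool_rot: [0.15, 0.989, -0.0, -0.001]
force: [-4.0, 3.8, 8.3]
finger_gap: 0.269
gripper_force: 40.6
```

```bash
python3 st.py
```

```text
8.95 [0.6087 0.0388 0.2303] psi 162.8 [-4.   3.8  8.3] 0.2689262736343392 40.64715385437012 [-0.12  0.52  1.48 -0.    1.14 -1.39]
hub rel r 0.035933834379500665 az 160.26509951779045
```

Emit:
send_rows(commands="0 0 -0.06 0 0;0 0 0 0 0;45 0 0 0 0;45 0 0 0 0;45 0 0 0 0;45 0 0 0 0;45 0 0 -0.5 0;45 0 0 -0.8 0;45 0 0 -0.8 0;45 0 0 -0.8 0;45 0 0 -0.8 0;45 0 0 -0.8 0;45 0 0 -0.5 0;45 0 0 0 0")

```text
t: 10.12
tcp_pos: [0.6106, 0.037, 0.3325]
tool_rot: [0.15, 0.989, -0.0, 0.003]
force: [0.3, 0.6, 1.0]
finger_gap: 0.528
gripper_force: 0.0
```

```bash
python3 - <<'E'
from h import *
s=snap('side','s2')
cv2.imwrite('pics/c4.png',cv2.resize(s['pixels'][100:250,230:430,::-1],(800,600),interpolation=cv2.INTER_CUBIC))
E
python3 st.py
```

```text
10.1667 [0.6097 0.0371 0.3308] psi 162.7 [-0.3 -1.4 -0.9] 0.5234760971275397 0.0 [-0.12  0.42  1.36 -0.    1.36 -1.39]
hub rel r 0.034357614560420476 az 162.43033561627408
```

View pics/c4.png

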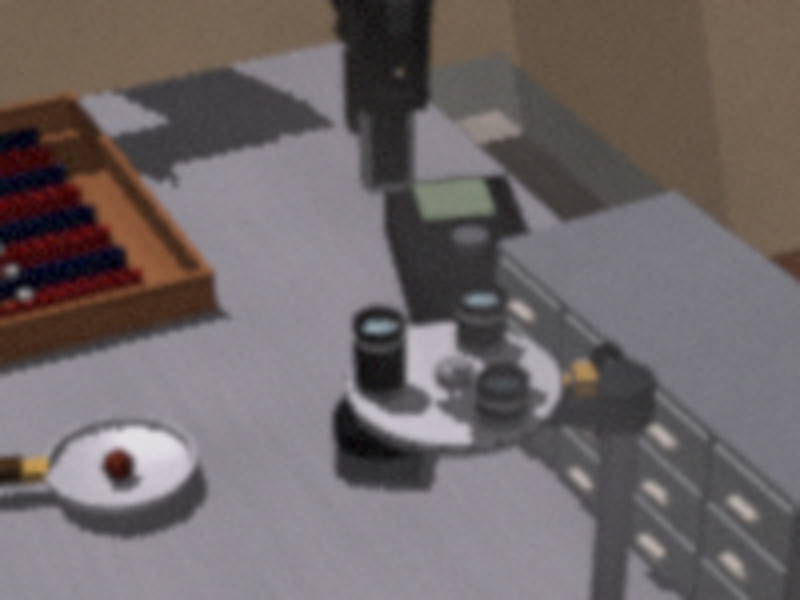

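Emit:
send_rows(commands="50 0.4 0.4 0 0;50 0.86 0.8 0 0;50 0.86 0.8 0 0;50 0.86 0.8 0 0;50 0.86 0.8 0 0;50 0.86 0.8 0 0;50 0.86 0.8 0.5 0;50 0.86 0.8 0.9 0;50 0.86 0.8 0.9 0;50 0.86 0.8 0.9 0;50 0.86 0.8 0.9 0;50 0.86 0.8 0.9 0;50 0.86 0.8 0.9 0;50 0.86 0.8 0.9 0;50 0.5 0.5 0.9 0;50 0 0 0.9 0;50 0 0 0.9 0;50 0 0 0.5 0;50 0 0 0 0;50 0 0 0 0")

```text
t: 11.83
tcp_pos: [0.4447, 0.3247, 0.1286]
tool_rot: [0.15, 0.989, -0.001, -0.001]
force: [0.6, 0.4, 0.2]
finger_gap: 0.581
gripper_force: 0.0
```

```bash
python3 st.py; python3 - <<'E'
from h import *
s=snap('side','s3'); t=snap('top','t3')
print('tall expected px',proj(s,[.6099,.037,.247]))
p=readout.sense()['tcp_pos']; print(proj(s,p),proj(t,p),proj(s,[.446,.325,.025]),proj(t,[.446,.325,.025]))
a=cv2.resize(s['pixels'][150:270,150:300,::-1],(500,400),interpolation=cv2.INTER_CUBIC)
b=cv2.resize(t['pixels'][230:350,130:220,::-1],(300,400),interpolation=cv2.INTER_CUBIC)
cv2.imwrite('pics/c5.png',np.hstack([a,b]))
E
```

```text
11.8333 [0.4447 0.3247 0.1286] psi 162.7 [0.6 0.4 0.2] 0.5811551764807306 0.0 [ 0.43  0.59  1.72  0.    0.84 -0.84]
hub rel r 0.3576372453154522 az 123.57568520726284
tall expected px [324.0117392  178.86393418]
[202.71781623 178.72277935] [160.59728857 309.56834268] [210.19097685 216.54725001] [174.78482096 308.37101389]
```

View pics/c5.png

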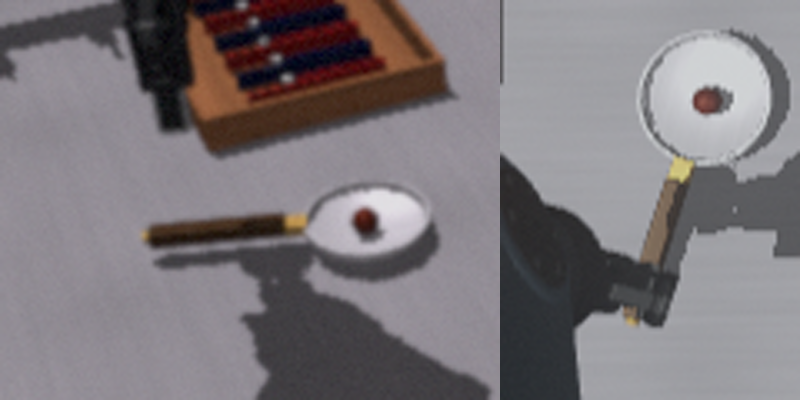

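Emit:
send_rows(commands="50 0 0 0.6 0;50 0 0 0.8 0;50 0 0 0.8 0;50 0 0 0.8 0;50 0 0 0.8 0;50 0 0 0.8 0;50 0 0 0.5 0;50 0 0 0.3 0;50 0 0 0.2 0;50 0 0 0.15 0;50 0 0 0 0;50 0 0 0 0;50 0 0 0 0")

```text
t: 13.02
tcp_pos: [0.4459, 0.3251, 0.0149]
tool_rot: [0.15, 0.989, 0.0, 0.001]
force: [-0.7, 0.4, 0.5]
finger_gap: 0.592
gripper_force: 0.0
```

Emit:
send_rows(commands="40 0 0 0 0;35 0 0 0 0;30 0 0 0 0;27 0 0 0 0;24 0 0 0 0;22 0 0 0 0;20 0 0 0 0;18 0 0 0 0;16 0 0 0 0;14 0 0 0 0;12 0 0 0 0;10 0 0 0 0;5 0 0 0 0;0 0 0 0 0;0 0 0 0 0;0 0 0 0 0", grip_force=45)

```text
t: 14.35
tcp_pos: [0.4456, 0.3249, 0.0144]
tool_rot: [0.15, 0.989, 0.0, 0.0]
force: [-0.0, 0.4, 0.4]
finger_gap: 0.153
gripper_force: 43.7
```

```bash
python3 st.py; python3 - <<'E'
from h import *
s=snap('side','s4'); t=snap('top','t4')
a=cv2.resize(s['pixels'][150:270,150:300,::-1],(500,400),interpolation=cv2.INTER_CUBIC)
b=cv2.resize(t['pixels'][230:350,130:220,::-1],(300,400),interpolation=cv2.INTER_CUBIC)
cv2.imwrite('pics/c6.png',np.hstack([a,b]))
E
```

```text
14.35 [0.4456 0.3249 0.0144] psi 162.7 [-0.   0.4  0.4] 0.15262847890853043 43.73985707759857 [ 0.43  0.78  1.76  0.    0.6  -0.84]
hub rel r 0.357324761031213 az 123.43294629045462
```

View pics/c6.png

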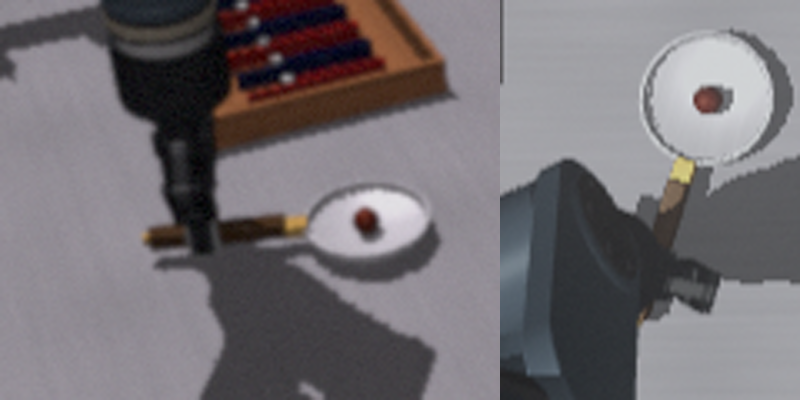

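Emit:
send_rows(commands="0 0 0 -0.05 0;0 0 0 -0.1 0;0 0 0 -0.2 0;0 0 0 -0.3 0;0 0 0 -0.4 0;0 0 0 -0.45 0;0 0 0 -0.45 0;0 0 0 -0.45 0;0 0 0 -0.45 0;0 0 0 -0.45 0;0 0 0 -0.45 0;0 0 0 -0.45 0;0 0 0 -0.45 0;0 0 0 -0.45 0;0 0 0 -0.4 0;0 0 0 -0.35 0;0 0 0 -0.3 0;0 0 0 -0.2 0;0 0 0 -0.1 0;0 0 0 0 0")

```text
t: 16.12
tcp_pos: [0.4457, 0.3249, 0.1437]
tool_rot: [0.15, 0.989, 0.0, 0.0]
force: [-0.4, -0.3, -1.5]
finger_gap: 0.153
gripper_force: 43.8
```

```bash
cat > dish.py <<'E'
from h import *
x=readout.sense();p=x['tcp_pos'];X=R.from_quat(x['tool_rot']).as_matrix()
c=p+X@[-.117,-.0014,0]; zb=p[2]-.0144+.016
t=snap('top');s=snap('side')
def bead(im):
    u,v=proj(im,[c[0],c[1],zb]); hsv=cv2.cvtColor(np.ascontiguousarray(im['pixels']),cv2.COLOR_RGB2HSV)
    m=cv2.inRange(hsv,(0,110,30),(10,255,255))|cv2.inRange(hsv,(170,110,30),(180,255,255))
    w=np.zeros_like(m); cv2.circle(w,(int(u),int(v)),22,255,-1); m&=w
    n,l,st,ce=cv2.connectedComponentsWithStats(m)
    if n<2: return None
    i=1+np.argmax(st[1:,4]); return ce[i],st[i,4]
bt,bs=bead(t),bead(s)
print('dish c est',c.round(4),'psi',np.degrees(np.arctan2(X[1,0],X[0,0])).round(1),'gap',x['finger_gap'].__round__(3),'tcp',p.round(4),'t',x['t'])
if bt: print('bead top',bt,plane(t,*bt[0],zb).round(4))
if bs: print('bead side',bs,plane(s,*bs[0],zb).round(4))
if bt and bs: print('tri',tri(t,bt[0],s,bs[0]))
f=np.array([.6099,.0367,.136]); d=X.T@(f-[c[0],c[1],zb]); print('to focus, tool units',(d/.02).round(2),'world',(f-[c[0],c[1],zb]).round(4))
E
python3 dish.py
```

```text
dish c est [0.557  0.2889 0.1437] psi 162.7 gap 0.153 tcp [0.4457 0.3249 0.1437] t 16.1167
bead top (array([174.35714286, 255.5       ]), np.int32(14)) [0.5544 0.295  0.1453]
bead side (array([244.47945205, 158.7260274 ]), np.int32(73)) [0.5503 0.3409 0.1453]
tri (array([0.54467046, 0.28867135, 0.17495332]), np.float64(0.01527701718452415))
to focus, tool units [ -6.27 -11.25   0.46] world [ 0.0529 -0.2522 -0.0093]
```

```bash
python3 - <<'E'
from h import *
s=snap('side','s5'); t=snap('top','t5')
a=cv2.resize(s['pixels'][110:230,150:300,::-1],(500,400),interpolation=cv2.INTER_CUBIC)
b=cv2.resize(t['pixels'][230:350,130:220,::-1],(300,400),interpolation=cv2.INTER_CUBIC)
cv2.imwrite('pics/c7.png',np.hstack([a,b]))
print(proj(s,[.557,.2889,.145]),proj(t,[.557,.2889,.145]))
E
```

```text
[254.72346912 168.78253833] [177.43947058 254.20543849]
```

View pics/c7.png

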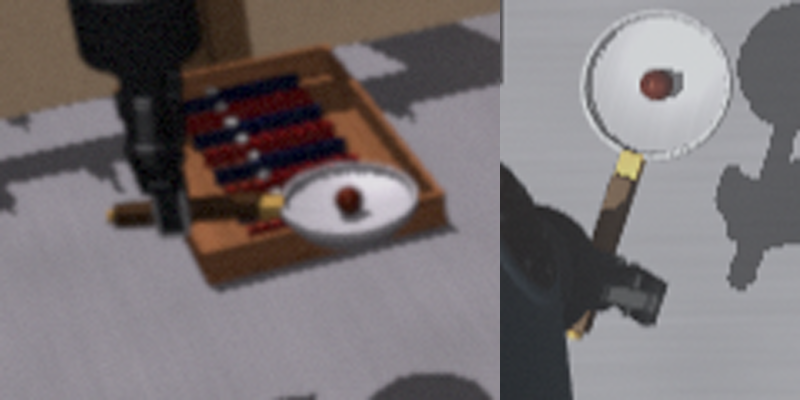

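Emit:
send_rows(commands="0 -0.001 0.082 0.02 0.2;0 -0.002 0.163 0.02 0.4;0 -0.005 0.245 0.023 0.6;0 -0.008 0.306 0.023 0.75;0 -0.008 0.306 0.023 0.75;0 -0.008 0.306 0.023 0.75;0 -0.008 0.306 0.023 0.75;0 -0.008 0.306 0.023 0.75;0 -0.008 0.306 0.023 0.75;0 -0.008 0.306 0.023 0.75;0 -0.008 0.306 0.023 0.75;0 -0.008 0.306 0.023 0.75;0 -0.008 0.306 0.023 0.75;0 -0.008 0.306 0.023 0.75;0 -0.008 0.306 0.023 0.75;0 -0.008 0.306 0.023 0.75")

```text
t: 17.65
tcp_pos: [0.5007, 0.3929, 0.1355]
tool_rot: [0.509, 0.86, -0.0, -0.0]
force: [0.4, -0.4, -1.6]
finger_gap: 0.153
gripper_force: 43.8
```

```bash
sed -i 's/22,255/12,255/' dish.py; python3 dish.py
```

```text
dish c est [0.5558 0.2896 0.1355] psi 118.7 gap 0.153 tcp [0.5007 0.3929 0.1355] t 17.65
bead side (array([254.75   , 172.09375]), np.int32(32)) [0.5559 0.2881 0.1371]
to focus, tool units [-12.39  -3.71   0.06] world [ 0.0541 -0.2529 -0.0011]
```

Emit:
send_rows(commands="0 -0.001 0.082 0 0.2;0 -0.002 0.163 0 0.4;0 -0.005 0.245 0 0.6;0 -0.008 0.306 0 0.75;0 -0.008 0.306 0 0.75;0 -0.008 0.306 0 0.75;0 -0.008 0.306 0 0.75;0 -0.008 0.306 0 0.75;0 -0.008 0.306 0 0.75;0 -0.008 0.306 0 0.75;0 -0.008 0.306 0 0.75;0 -0.008 0.306 0 0.75;0 -0.008 0.306 0 0.75;0 -0.008 0.306 0 0.75;0 -0.008 0.306 0 0.75;0 -0.005 0.245 0 0.6;0 -0.002 0.163 0 0.4;0 -0.001 0.082 0 0.2;0 0 0 0 0;0 0 0 0 0")

```text
t: 19.42
tcp_pos: [0.5904, 0.4021, 0.1359]
tool_rot: [0.802, 0.597, -0.0, -0.0]
force: [0.1, 0.5, -1.3]
finger_gap: 0.151
gripper_force: 43.8
```

```bash
python3 dish.py
```

```text
dish c est [0.5556 0.2904 0.136 ] psi 73.4 gap 0.151 tcp [0.5904 0.4021 0.1359] t 19.4167
bead side (array([255.70967742, 172.29032258]), np.int32(31)) [0.5574 0.2857 0.1375]
to focus, tool units [-11.38   6.24   0.08] world [ 0.0543 -0.2537 -0.0015]
```

Emit:
send_rows(commands="0 -0.05 0.027 0 0;0 -0.1 0.054 0 0;0 -0.15 0.081 0 0;0 -0.2 0.108 0 0;0 -0.25 0.135 0 0;0 -0.3 0.162 0 0;0 -0.35 0.19 0 0;0 -0.4 0.217 0 0;0 -0.45 0.244 0 0;0 -0.495 0.271 0 0;0 -0.495 0.271 0 0;0 -0.495 0.271 0 0;0 -0.495 0.271 0 0;0 -0.495 0.271 0 0;0 -0.495 0.271 0 0;0 -0.495 0.271 0 0;0 -0.495 0.271 0 0;0 -0.495 0.271 0 0;0 -0.495 0.271 0 0;0 -0.495 0.271 0 0")

```text
t: 21.18
tcp_pos: [0.6273, 0.2296, 0.1361]
tool_rot: [0.802, 0.597, 0.0, 0.0]
force: [0.2, -0.5, -1.1]
finger_gap: 0.152
gripper_force: 43.8
```

Emit:
send_rows(commands="0 -0.495 0.271 0 0;0 -0.495 0.271 0 0;0 -0.495 0.271 0 0;0 -0.45 0.244 0 0;0 -0.4 0.217 0.01 0;0 -0.35 0.19 0.01 0;0 -0.3 0.162 0.01 0;0 -0.25 0.135 0.01 0;0 -0.2 0.108 0.01 0;0 -0.15 0.081 0.01 0;0 -0.1 0.054 0.01 0;0 -0.05 0.027 0 0;0 0 0 0 0;0 0 0 0 0")

```text
t: 22.35
tcp_pos: [0.6445, 0.1477, 0.1347]
tool_rot: [0.802, 0.597, 0.0, -0.0]
force: [-0.8, -0.7, -2.2]
finger_gap: 0.155
gripper_force: 43.8
```

```bash
sed -i "s/^t=snap.*/t=snap('top','tl');s=snap('side','sl')/" dish.py; python3 dish.py; python3 - <<'E'
from h import *
s=load('sl')
a=cv2.resize(s['pixels'][130:310,240:440,::-1],(660,594),interpolation=cv2.INTER_CUBIC)
cv2.imwrite('pics/c8.png',a)
E
```

```text
dish c est [0.6096 0.036  0.1347] psi 73.3 gap 0.155 tcp [0.6445 0.1477 0.1347] t 22.35
bead side (array([326.13461538, 228.90384615]), np.int32(52)) [0.611  0.0333 0.1363]
to focus, tool units [0.04 0.01 0.01] world [ 0.0003  0.0007 -0.0003]
```

View pics/c8.png

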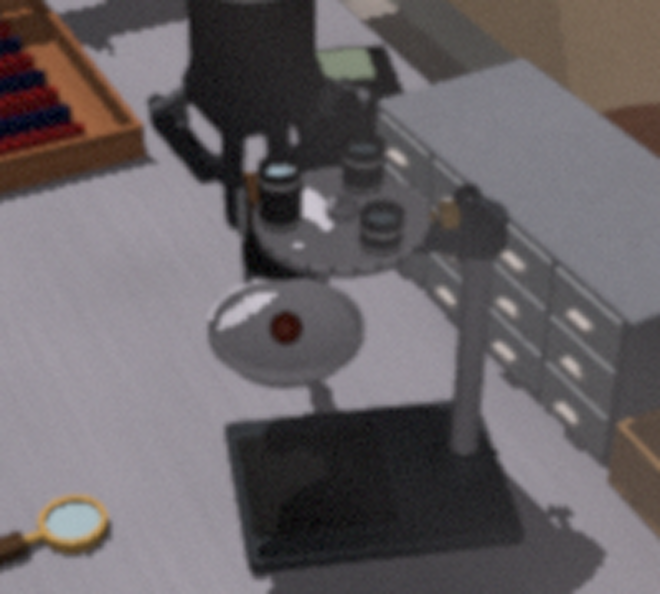

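Emit:
send_rows(commands="0 0 0 0 0;0 0 0 0 0;0 0 0 0 0;0 0 0 0 0;0 0 0 0 0;0 0 0 0 0;0 0 0 0 0;0 0 0 0 0;0 0 0 0 0;0 0 0 0 0;0 0 0 0 0;0 0 0 0 0;0 0 0 0 0;0 0 0 0 0")

```text
t: 23.62
tcp_pos: [0.6445, 0.1474, 0.1347]
tool_rot: [0.802, 0.597, -0.0, -0.0]
force: [-0.0, 0.3, -1.9]
finger_gap: 0.148
gripper_force: 43.8
```

Emit:
send_rows(commands="0 -0.001 -0.082 0 -0.2;0 -0.002 -0.163 0 -0.4;0 -0.005 -0.245 0 -0.6;0 -0.008 -0.306 0 -0.75;0 -0.008 -0.306 0 -0.75;0 -0.008 -0.306 0 -0.75;0 -0.008 -0.306 0 -0.75;0 -0.008 -0.306 0 -0.75;0 -0.008 -0.306 0 -0.75;0 -0.008 -0.306 0 -0.75;0 -0.008 -0.306 0 -0.75;0 -0.008 -0.306 0 -0.75;0 -0.008 -0.306 0 -0.75;0 -0.005 -0.245 0 -0.6;0 -0.002 -0.163 0 -0.4;0 -0.001 -0.082 0 -0.2;0 0 0 0 0;0 0 0 0 0;0 0 0 0 0")

```text
t: 25.2
tcp_pos: [0.5658, 0.1432, 0.1348]
tool_rot: [0.553, 0.833, 0.0, 0.0]
force: [-0.2, 0.2, -2.4]
finger_gap: 0.154
gripper_force: 43.8
```

```bash
python3 dish.py
```

```text
dish c est [0.61   0.0348 0.1348] psi 112.9 gap 0.154 tcp [0.5658 0.1432 0.1348] t 25.2
bead side (array([325.71153846, 228.71153846]), np.int32(52)) [0.6105 0.0341 0.1364]
to focus, tool units [0.09 0.03 0.02] world [-0.0001  0.0019 -0.0004]
```

Emit:
send_rows(commands="0 0 -0.082 0 -0.2;0 0 -0.163 0 -0.4;0 -0.003 -0.245 0 -0.6;0 -0.004 -0.306 0 -0.75;0 -0.004 -0.306 0 -0.75;0 -0.004 -0.306 0 -0.75;0 -0.004 -0.306 0 -0.75;0 -0.004 -0.306 0 -0.75;0 -0.004 -0.306 0 -0.75;0 -0.004 -0.306 0 -0.75;0 -0.004 -0.306 0 -0.75;0 -0.004 -0.306 0 -0.75;0 -0.004 -0.306 0 -0.75;0 -0.004 -0.306 0 -0.75;0 -0.004 -0.306 0 -0.75;0 -0.004 -0.306 0 -0.75;0 -0.003 -0.245 0 -0.6;0 -0.002 -0.2 0 -0.5;0 -0.001 -0.143 0 -0.35;0 0 -0.04 0 -0.1")

```text
t: 26.97
tcp_pos: [0.4981, 0.0703, 0.1347]
tool_rot: [0.148, 0.989, -0.0, -0.0]
force: [-0.3, -0.1, -0.9]
finger_gap: 0.153
gripper_force: 43.9
```

Emit:
send_rows(commands="0 0 0 0 0;0 0 0 0 0;0 0 0 0 0;0 0 0 0 0;0 0 0 0 0;0 0 0 0 0;0 0 0 0 0;0 0 0 0 0;0 0 0 0 0;0 0 0 0 0;0 0 0 0 0;0 0 0 0 0;0 0 0 0 0;0 0 0 0 0;0 0 0 0 0;0 0 0 0 0;0 0 0 0 0;0 0 0 0 0;0 0 0 0 0;0 0 0 0 0")

```text
t: 28.63
tcp_pos: [0.4984, 0.0707, 0.1347]
tool_rot: [0.148, 0.989, 0.0, 0.0]
force: [-0.3, 0.0, -1.3]
finger_gap: 0.15
gripper_force: 43.8
```

```bash
python3 dish.py; python3 - <<'E'
from h import *
s=load('sl')
cv2.imwrite('pics/c9.png',cv2.resize(s['pixels'][130:310,240:440,::-1],(660,594),interpolation=cv2.INTER_CUBIC))
E
```

```text
dish c est [0.6098 0.035  0.1347] psi 162.9 gap 0.15 tcp [0.4984 0.0707 0.1347] t 28.6333
bead side (array([324.28888889, 229.33333333]), np.int32(45)) [0.6073 0.0337 0.1363]
to focus, tool units [0.02 0.08 0.01] world [ 0.0001  0.0017 -0.0003]
```

View pics/c9.png

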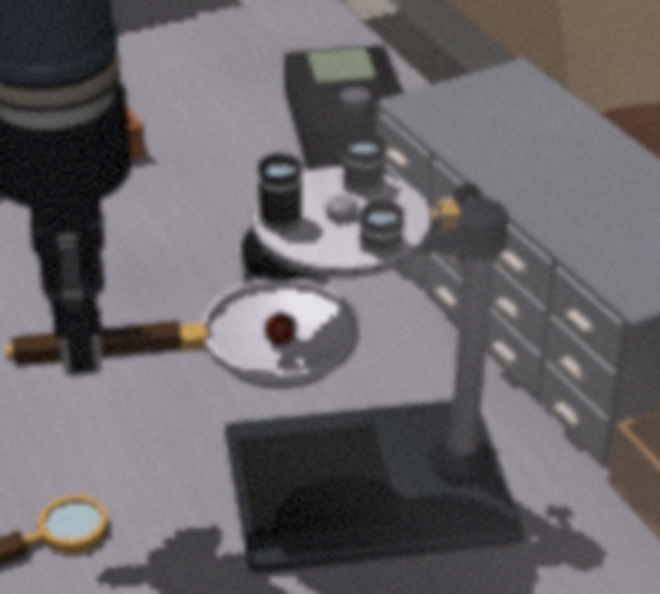

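```bash
python3 -c "
from station import sign_off
print(sign_off())"
```

```text
the job is handed in; nothing more can be done
None
```

The job is handed in, though no verdict came back. By my last measurements the tallest loupe was clicked in over the ring light, and the dish was held level and still, handle straight out of the stand's front, bead within about 4 mm of focus, after 28.6 of the 72 s.

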